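# Sort rollers from plates on the tilting board

## Robot

A 6-joint arm with a two-finger parallel gripper is mounted at the origin on a cart in front of the work surface, level with it; the furniture and walls round the work are solid. World frame = base frame: x ahead of the robot, y to its left, z up, the work surface at z = 0. Lengths are in m, angles in rad, forces in N, time in s.
With the tool pointing down it reaches from about 0.25 to 0.775 m from the base axis. Payload 4 kg.
Tool frame: the origin (TCP) lies midway between the tips of the shut fingers; the grasp point (between the pads) lies env.pinch_z behind it (env.pinch_z is the distance from the TCP to the grasp point, in m); z points along the fingers, y is the line along which they close (so a half turn about z gives the same grasp; the last joint's range is limited). The gripper opens to 94 mm and grips with 3 to 60 N. Pads are 16 mm wide; open, the fingers measure 119 mm over their backs; the gripper's body (75 mm by 177 mm) begins 78 mm behind the grasp point.
Start: joints at [-1.225, 0.087, 1.371, -0, 1.684, -0.103], TCP at [0.239, -0.496, 0.206] pointing down, gripper open.
Joint ranges: [-3.1, 3.1], [-0.76, 2.03], [0.27, 2.55], [-1.08, 4.22], [0.17, 2.65], [-2.57, 2.57]. Speed limits (rad/s): [2.79, 2.79, 3.14, 3.14, 3.14, 3.14].

## Interface

Orientations are given as a unit quaternion [w, x, y, z].
In Python, from rig import env gives the robot as it stands.
- The arm moves only by the shell command python3 drive.py 'ROWS' [FORCE]. ROWS is a JSON list of rows, 1 to 10 of them, each of 7 numbers: a rotation vector rx, ry, rz in rad, then dx, dy, dz in m, then the finger opening in m; each row shifts and turns the commanded pose from where the row before left it, along the tool's axes as they then stand; what a row does not reach is not made up. A row lasts 1/12 s, in which the tool goes at most 0.0417 m and 0.125 rad, less where a joint would pass 70% of its speed; a pose out of reach is approached as far as the arm can. The fingers move at their own pace and stop on an object; FORCE is the grip in N (left out, the last holds). Time passes only in rows, so rows that do not move let the fingers close. It prints the time, the measured TCP pose, the force, the opening and the grip force at its end.
- env.sense(): the state, without advancing time (a new reading comes with each control period).
- env.grab_frame(name): name is "scene" or "side" or "wrist"; returns a dict with "pixels" (400x640x3 uint8, red, green, blue), "z_map" (400x640 float32, m along the optical axis (not along the pixel's ray), 0 where there is no reading), "mtx" (3x3 intrinsics, pixels), "dist" ([k1, k2, p1, p2, k3] as OpenCV has them; the pictures are not rectified), "R" (3x3) and "t" (3): a world point X has camera coordinates R X + t; the wrist camera has in their place "hand_eye" (4x4, takes a point from camera to tool coordinates, whose origin is the TCP and whose axes are the flange's). Camera axes: x right, y down, z forward; pixel columns grow to the right and rows downward; lengths in m; the calibration is good to about 2 mm. A picture is of the moment at which its call begins: read the wrist's pose just before it.
- env.hand_in(): hands the job in; it is judged then, once.
The state is a dict: "clock": time; "joint_pos": joint angles; "joint_vel": joint speeds; "tau": joint torques, N m; "position": TCP position; "eef_rot": TCP orientation; "wrist_force": force on the tool from outside, world axes, zero at the start; "ft_torque": the same for the moment, N m; "opening": finger opening in m; "grip_force": force on a finger pad.
Only numpy, scipy, OpenCV 4.12 (cv2) and the standard library are available. Lean on these libraries where they do the work, as an engineer would, in place of code of your own. Each camera call takes 0.05 s, during which the arm holds its last target. There are 200 camera calls.

## Task

Lift the hinged sorting board by its handle so that both round rollers roll off into the catch tray, without touching the rollers and with both flat plates staying on the board. Then lower the board fully, and put the two flat plates into the low grey bin in front of it.

Things in the scene. Friction and masses are not known exactly. Their poses are not given: they have to be found in the camera images.
- sorter: hinged plywood board on top, steel catch tray along the board's open edge (its own -y side, facing the table's left). Origin on the table under the board's middle; x along the hinge, y from hinge to handle, z up. Board 226 (x) x 160 (y) mm, top 68 mm above the table when down; a metal edge 6 mm thick on the handle side stands 15 mm above the board, other edges have no lip
- board (a joint): tilt of the board about its hinge, rad: 0 = lowered and level, grows as the handle side is lifted, stop at 0.6. Light (0.4 kg plus the parts); it falls back down if let go. The rollers begin to roll at the slightest tilt; 10 to 15 degrees is ample
- board_hinge (a point): middle of the hinge line, under the board's open edge, 58 mm above the table; the hinge axis is the sorter's x
- board_handle (a point): middle of the handle: round steel bar 12 mm thick, 110 mm long along the sorter's x, parallel to the hinge, 200 mm from it and 65 mm above the table when the board is down; 34 mm of free space between bar and board edge, so it can be pinched from above across the bar. Axes turn with the board
- board_top (a point): middle of the board's upper surface; axes turn with the board, z is the normal of the surface
- tray_floor (a point): middle of the catch tray's floor, 4 mm above the table; inside 226 (x) x 84 (y) mm, walls 4 mm thick, 75 mm high outside and 50 mm high on the board side; axes as the sorter's
- roller_a: solid steel roller, 36 mm in diameter, 62 mm long, about 0.15 kg, lying on the board with its axis about parallel to the hinge, free to roll. Origin at its centre; x along the roller
- roller_b: solid steel roller, 36 mm in diameter, 62 mm long, about 0.15 kg, lying on the board with its axis about parallel to the hinge, free to roll. Origin at its centre; x along the roller. It lies in the same lane as roller_a, behind it on the handle side
- plate_a: flat aluminium joining plate with four screw holes, 34 (x) x 100 (y) x 10 (z) mm, about 0.09 kg, lying flat on the board. Origin at the centre of its underside; long side along y, z up. It stays on the tilted board by friction up to at least 20 degrees; it may slide above that
- plate_b: flat aluminium joining plate with four screw holes, 34 (x) x 100 (y) x 10 (z) mm, about 0.09 kg, lying flat on the board. Origin at the centre of its underside; long side along y, z up. It stays on the tilted board by friction up to at least 20 degrees; it may slide above that
- plate_bin: fixed open grey plastic bin between the sorter and the robot, 106 (x) x 150 (y) x 40 (z) mm outside, walls and floor 4 mm (floor top 4 mm above the table), room for both plates stacked lengthwise along y. Origin under its centre on the table, z up

How it is judged:
By the outcome, as a careful person would: the job done as asked, in the order asked, and still so for the second after the job is handed in, with the robot touching nothing.
It also fails if it takes over 58 s, if anything falls off the work surface, if the arm or the gripper's body presses on something with over 40 N, if the wrist force passes 120 N, or if a joint passes its speed limit or range.

## Working session

There is one attempt and no reset: what is moved stays moved. The work goes in short steps, Python scripts to look and compute and a shell command to move; the robot and the scene stay as the last step left them, time stands still between calls to the robot, and variables do not carry over. Pictures are saved under pics/ and viewed, at most 10 in all, crops included, and the job is handed in when it is done.

```bash
ls; mkdir -p pics; cat > look.py <<'E'
from rig import env
import cv2,numpy as np,sys
n,f=sys.argv[1:3]
s=env.sense();d=env.grab_frame(n)
cv2.imwrite(f"pics/{f}.png",d["pixels"][:,:,::-1])
d.update(pos=np.array(s["position"]),rot=np.array(s["eef_rot"]))
np.save(f"pics/{f}.npy",d,allow_pickle=True)
print(s["clock"],s["position"],s["eef_rot"],s["opening"])
E
python3 look.py scene s0; python3 look.py side d0; python3 -c "
from rig import env;print(env.pinch_z)"
```

```text
drive.py
pics
rig.py
0.0 [ 0.23845285 -0.49500121  0.20428727] [-1.12217028e-03  9.74925748e-01  2.22527551e-01 -1.28731082e-04] 0.09372431021806941
0.05 [ 0.23844506 -0.49504065  0.20436518] [-1.03768718e-03  9.74932114e-01  2.22500062e-01 -1.35167594e-04] 0.09395114480106163
0.0188
```

View pics/s0.png

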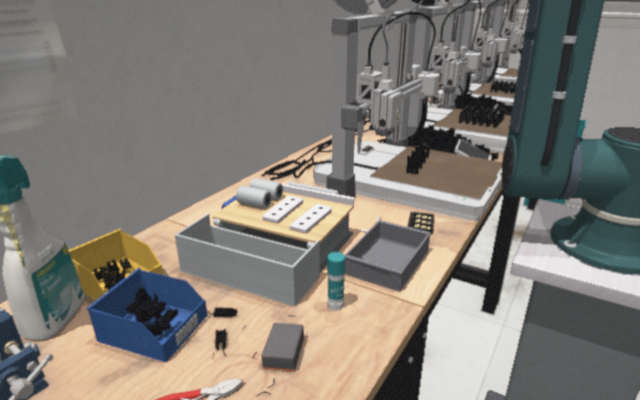

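View pics/d0.png

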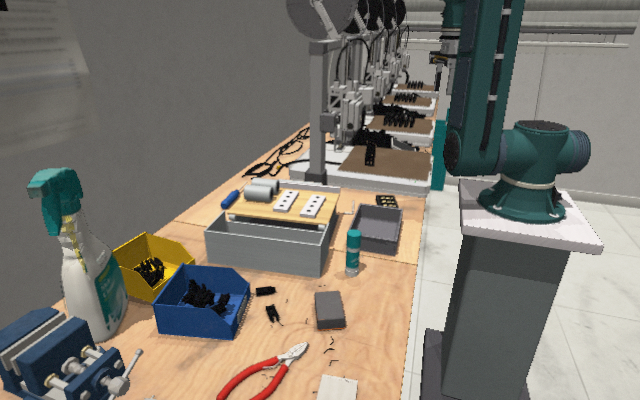

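The scene shows the tray nearest the camera (around 250,255), with the board behind it. The rollers are near (260,193), the plates near (283,209) and (311,217), the bin near (390,250), and a press post at (345,110) sits behind the handle side. Next I'll back-project both views into a top view.

```bash
cat > geo.py <<'E'
import numpy as np,cv2
from scipy.spatial.transform import Rotation as Ro
def load(f):
    d=np.load(f"pics/{f}.npy",allow_pickle=True).item()
    if "hand_eye" in d:
        q=d["rot"];T=np.eye(4);T[:3,:3]=Ro.from_quat([q[1],q[2],q[3],q[0]]).as_matrix();T[:3,3]=d["pos"]
        d["C"]=T@d["hand_eye"]
    else:
        T=np.eye(4);T[:3,:3]=d["R"];T[:3,3]=np.ravel(d["t"]);d["C"]=np.linalg.inv(T)
    return d
def rays(d,uv):
    n=cv2.undistortPoints(np.asarray(uv,np.float64).reshape(-1,1,2),d["mtx"],np.array(d["dist"])).reshape(-1,2)
    return np.c_[n,np.ones(len(n))]
def plane(d,uv,z):
    r=rays(d,uv)@d["C"][:3,:3].T;o=d["C"][:3,3]
    return o+r*((z-o[2])/r[:,2])[:,None]
def cloud(d):
    v,u=np.mgrid[:400,:640];r=rays(d,np.c_[u.ravel(),v.ravel()])
    P=(r*d["z_map"].reshape(-1,1))@d["C"][:3,:3].T+d["C"][:3,3]
    P[d["z_map"].ravel()==0]=np.nan
    return P.reshape(400,640,3)
E
python3 - <<'E'
from geo import *
for f in("s0","d0"):
    d=load(f);P=cloud(d)
    print(f,d["C"][:3,3])
    for uv in([(250,255),(283,209),(311,217),(252,200),(390,250),(345,110),(345,185),(320,190)] if f=="s0" else [(287,200),(313,206),(260,190),(378,230),(320,110),(318,175),(312,183)]):
        print(uv,P[uv[1],uv[0]].round(3))
# top view colour, x 0.2..0.8 (down->small x), y -0.7..0.5, 1 mm... 
img=np.zeros((600,800,3),np.uint8);H=np.full((600,800),-1.)
for f in("d0","s0"):
    d=load(f);P=cloud(d).reshape(-1,3);c=d["pixels"].reshape(-1,3)[:,::-1]
    k=(P[:,2]>-.02)&(P[:,2]<.25)
    P=P[k];c=c[k];r=((.8-P[:,0])*1000).astype(int);q=((.3-P[:,1])*1000).astype(int)
    for dr in range(3):
      for dq in range(3):
        o=(r+dr>=0)&(r+dr<600)&(q+dq>=0)&(q+dq<800)
        idx=np.flatnonzero(o);idx=idx[np.argsort(P[idx,2])]
        m=P[idx,2]>=H[r[idx]+dr,q[idx]+dq]-.002;idx=idx[m]
        img[r[idx]+dr,q[idx]+dq]=c[idx];H[r[idx]+dr,q[idx]+dq]=P[idx,2]
cv2.imwrite("pics/top0.png",img)
E
```

```text
s0 [0.07949025 0.95859156 0.46273046]
(250, 255) [0.493 0.487 0.077]
(283, 209) [0.543 0.327 0.078]
(311, 217) [0.479 0.329 0.078]
(252, 200) [0.605 0.342 0.088]
(390, 250) [0.355 0.244 0.003]
(345, 110) [0.517 0.134 0.229]
(345, 185) [0.528 0.105 0.049]
(320, 190) [0.542 0.192 0.066]
d0 [0.25325403 1.04808382 0.45019692]
(287, 200) [0.545 0.326 0.077]
(313, 206) [0.48  0.337 0.077]
(260, 190) [0.605 0.34  0.099]
(378, 230) [0.341 0.264 0.002]
(320, 110) [0.536 0.111 0.238]
(318, 175) [0.539 0.109 0.057]
(312, 183) [0.528 0.195 0.068]
```

View pics/top0.png

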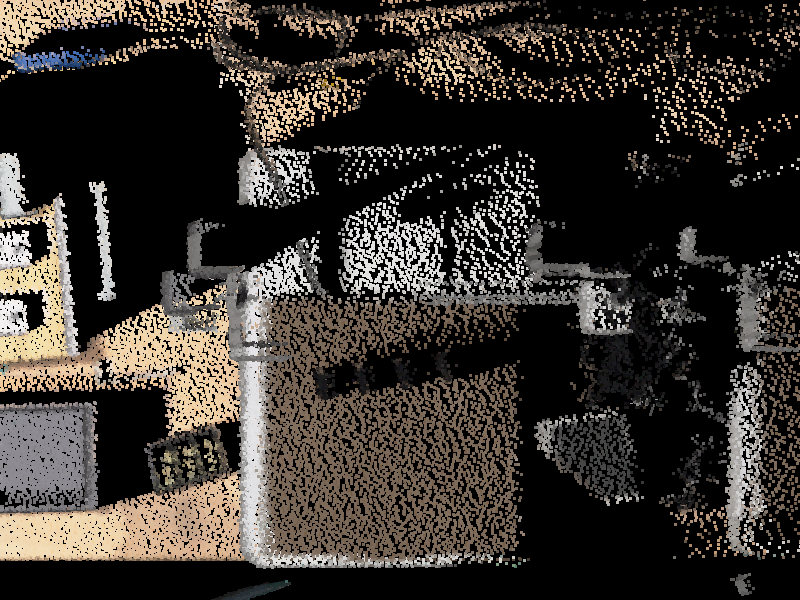

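The top view (1 mm/px, x=0.8−row/1000, y=0.3−col/1000) shows the handle at col ~100, rows 180–298, and a post near cols 165–240, rows 220–330. I need precise numbers for the handle, board, plates, rollers, bin and the post's clearance.

```bash
python3 - <<'E'
from geo import *
A=[];C=[]
for f in("s0","d0"):
    d=load(f);P=cloud(d);A.append(P.reshape(-1,3));C.append(d["pixels"].reshape(-1,3))
    px=d["pixels"];hsv=cv2.cvtColor(px,cv2.COLOR_RGB2HSV)
    # plates: bright low-sat at z .07-.085 in board area
    m=((hsv[...,1]<60)&(hsv[...,2]>150)&(abs(P[...,2]-.078)<.01)&(P[...,1]>.23)&(P[...,1]<.42)&(P[...,0]>.43)&(P[...,0]<.7)).astype(np.uint8)
    m=cv2.morphologyEx(m,cv2.MORPH_CLOSE,np.ones((5,5)))
    for c in cv2.findContours(m,0,2)[0]:
        if cv2.contourArea(c)>80:
            w=plane(d,c.reshape(-1,2),.078);r=cv2.minAreaRect((w[:,:2]*1000).astype(np.float32));print(f,"plate",r)
P=np.vstack(A);C=np.vstack(C)
def rep(n,k):
    Q=P[k];print(n,len(Q),"med",np.median(Q,0).round(3),"lo",np.percentile(Q,3,0).round(3),"hi",np.percentile(Q,97,0).round(3),cv2.minAreaRect((Q[:,:2]*1000).astype(np.float32)))
x,y,z=P.T
rep("handle",(x>.49)&(x<.63)&(y>.18)&(y<.215)&(z>.055)&(z<.08))
rep("edge",(x>.43)&(x<.68)&(y>.21)&(y<.27)&(z>.079)&(z<.09))
rep("roll",(x>.57)&(x<.68)&(y>.25)&(y<.45)&(z>.085)&(z<.115))
rep("rolltop",(x>.57)&(x<.68)&(y>.25)&(y<.45)&(z>.100)&(z<.115))
rep("bin rim",(x>.2)&(x<.42)&(y>.15)&(y<.4)&(z>.035)&(z<.045))
rep("tray rim",(x>.4)&(x<.72)&(y>.38)&(y<.56)&(z>.072)&(z<.08))
for z0 in np.arange(.02,.7,.04):
    k=(x>.35)&(x<.75)&(y>-.0)&(y<.19)&(z>z0)&(z<z0+.04)
    if k.sum()>5:
        Q=P[k];i=Q[:,1].argmax();print("obs z%.2f"%z0,k.sum(),"ymax",Q[i].round(3),"x",np.percentile(Q[:,0],[2,98]).round(3),"y",np.percentile(Q[:,1],[2,98]).round(3))
E
```

```text
s0 plate ((533.7804565429688, 299.34869384765625), (165.0387725830078, 168.31808471679688), 86.65647888183594)
d0 plate ((518.20361328125, 308.2921447753906), (154.1154022216797, 169.44976806640625), 3.4691760540008545)
handle 287 med [0.559 0.197 0.069] lo [0.503 0.19  0.066] hi [0.615 0.206 0.071] ((559.6129760742188, 198.24163818359375), (117.72803497314453, 15.768248558044434), 4.115070819854736)
edge 322 med [0.522 0.235 0.082] lo [0.448 0.226 0.079] hi [0.597 0.245 0.084] ((525.5321655273438, 235.4920654296875), (159.17282104492188, 33.44059753417969), 14.939023971557617)
roll 1292 med [0.608 0.327 0.097] lo [0.583 0.279 0.086] hi [0.642 0.347 0.104] ((614.6697387695312, 307.2519836425781), (64.686279296875, 81.25797271728516), 5.073178768157959)
rolltop 450 med [0.613 0.324 0.102] lo [0.584 0.28  0.1  ] hi [0.643 0.339 0.104] ((614.5545654296875, 307.5378723144531), (63.360008239746094, 67.10700988769531), 3.436508893966675)
bin rim 1040 med [0.338 0.296 0.039] lo [0.29  0.207 0.035] hi [0.395 0.362 0.041] ((343.4116516113281, 284.248291015625), (107.66739654541016, 162.009841
[... 225 characters left out ...]
ymax [0.558 0.114 0.041] x [0.355 0.666] y [0.003 0.11 ]
obs z0.06 704 ymax [0.519 0.19  0.07 ] x [0.526 0.631] y [0.019 0.11 ]
obs z0.10 666 ymax [0.486 0.132 0.137] x [0.471 0.563] y [0.063 0.128]
obs z0.14 991 ymax [0.489 0.135 0.159] x [0.456 0.563] y [0.036 0.13 ]
obs z0.18 1859 ymax [0.497 0.14  0.202] x [0.442 0.562] y [0.029 0.136]
obs z0.22 2332 ymax [0.511 0.139 0.224] x [0.443 0.561] y [0.023 0.135]
obs z0.26 1797 ymax [0.552 0.112 0.293] x [0.459 0.562] y [0.012 0.109]
obs z0.30 1049 ymax [0.537 0.112 0.332] x [0.475 0.564] y [0.027 0.109]
obs z0.34 1059 ymax [0.535 0.114 0.378] x [0.478 0.565] y [0.014 0.111]
obs z0.38 739 ymax [0.555 0.113 0.382] x [0.483 0.565] y [0.006 0.112]
```

```bash
python3 - <<'E'
from geo import *
P=np.vstack([cloud(load(f)).reshape(-1,3) for f in("s0","d0")])
x,y,z=P.T
print("fixture near board: xbin, n, ymax, zrange for y>.115")
for a in np.arange(.42,.68,.02):
    k=(x>a)&(x<a+.02)&(y>.1)&(y<.17)&(z>.09)
    if k.sum():print("%.2f"%a,k.sum(),y[k].max().round(3),z[k].min().round(3),z[k].max().round(3), "y>.12:",(k&(y>.12)).sum(), z[k&(y>.12)].round(2)[:3])
print("max z grid: rows x .1..0.7, cols y .45..-.6 step .1")
for a in np.arange(.1,.75,.05):
    print("%.2f"%a,[("%.2f"%np.percentile(z[k],99) if k.sum()>3 else "  . ") for b in np.arange(.4,-.65,-.1) for k in[(x>a)&(x<a+.05)&(y>b)&(y<b+.1)&(z<1.5)]])
E
python3 look.py wrist w0
```

```text
fixture near board: xbin, n, ymax, zrange for y>.115
0.46 74 0.132 0.137 0.148 y>.12: 21 [0.14 0.14 0.14]
0.48 561 0.14 0.137 0.234 y>.12: 392 [0.23 0.23 0.23]
0.50 361 0.14 0.186 0.235 y>.12: 344 [0.23 0.23 0.23]
0.52 1146 0.138 0.09 0.401 y>.12: 130 [0.23 0.23 0.23]
0.54 2098 0.113 0.09 0.401 y>.12: 0 []
0.56 536 0.112 0.091 0.4 y>.12: 0 []
max z grid: rows x .1..0.7, cols y .45..-.6 step .1
0.10 ['  . ', '  . ', '  . ', '0.45', '0.48', '0.00', '0.00', '-0.74', '-0.74', '-0.74', '-0.74']
0.15 ['  . ', '  . ', '  . ', '0.43', '0.49', '-0.65', '-0.64', '-0.74', '-0.74', '-0.74', '-0.74']
0.20 ['0.00', '0.00', '0.00', '0.00', '0.49', '0.06', '0.05', '0.04', '0.51', '0.50', '0.32']
0.25 ['0.00', '0.04', '0.04', '0.00', '0.05', '0.06', '0.06', '0.05', '0.51', '0.51', '0.43']
0.30 ['0.04', '0.04', '0.04', '0.01', '0.05', '0.06', '0.06', '0.05', '0.05', '0.06', '0.33']
0.35 ['0.09', '0.04', '0.04', '0.01', '0.05', '0.06', '0.06', '0.06', '0.06', '0.05', '0.09']
0.40 ['0.07', '0.07', '0.08', '0.01', '0.25', '0.10', '0.10', '0.05', '0.07', '0.06', '0.09']
0.45 ['0.07', '0.08', '0.08', '0.23', '0.38', '0.40', '0.44', '0.49', '0.37', '0.34', '0.39']
0.50 ['0.07', '0.08', '0.08', '0.40', '0.40', '0.50', '0.50', '0.40', '0.40', '0.40', '0.52']
0.55 ['0.07', '0.10', '0.10', '0.40', '0.40', '0.50', '0.43', '0.40', '0.40', '0.40', '0.52']
0.60 ['0.07', '0.10', '0.10', '0.07', '0.06', '0.50', '0.05', '0.04', '0.02', '0.06', '0.50']
0.65 ['0.07', '0.07', '  . ', '  . ', '0.06', '0.50', '0.04', '  . ', '0.00', '0.02', '0.42']
0.70 ['0.00', '0.00', '0.02', '0.02', '0.02', '0.49', '0.02', '0.01', '0.02', '0.01', '  . ']
0.1 [ 0.2384563  -0.49506033  0.20443889] [-9.80137592e-04  9.74928507e-01  2.22516126e-01 -1.40059285e-04] 0.09377356357778281
```

View pics/w0.png

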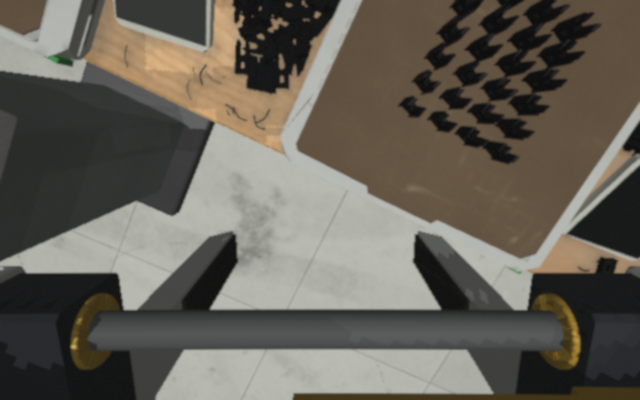

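The wrist view shows the fingers at image left and right, so the body is wide along the closing direction. The post face is y≈0.112, and its bracket reaches y≈0.14 for x<0.53. I'll grip the bar near x≈0.535 with the tool leaned 25° towards the board. First I'll travel there at x≈0.3, inside the presses.

```bash
cat > to.py <<'E'
# to.py x y z yawdeg tiltdeg : what remains, in present tool axes
from rig import env
import numpy as np,sys
from scipy.spatial.transform import Rotation as Ro
p=np.array(list(map(float,sys.argv[1:4])));yaw,tilt=np.radians(list(map(float,sys.argv[4:6])))
s=env.sense();q=s["eef_rot"];R=Ro.from_quat([q[1],q[2],q[3],q[0]])
c,n=np.cos(yaw),np.sin(yaw)
T=Ro.from_matrix(np.array([[c,n,0],[n,-c,0],[0,0,-1.]]))*Ro.from_euler("x",tilt)
e=p-s["position"]
print("t%.2f rot"%s["clock"],(R.inv()*T).as_rotvec().round(4),"d now-axes",R.inv().apply(e).round(4),"d target-axes",T.inv().apply(e).round(4))
E
python3 to.py .30 0.0 .22 5 0;python3 to.py .32 .22 .25 5 0
python3 -c "
import numpy as np;d=np.load('pics/w0.npy',allow_pickle=True).item();print(d['hand_eye'].round(3))"
```

```text
t0.15 rot [-1.700e-03  1.000e-04  3.616e-01] d now-axes [ 0.2702 -0.4194 -0.0147] d target-axes [ 0.1044 -0.4879 -0.0154]
t0.15 rot [-1.700e-03  1.000e-04  3.616e-01] d now-axes [ 0.3837 -0.609  -0.0443] d target-axes [ 0.1435 -0.7053 -0.0454]
[[ 0.    -0.971 -0.238  0.069]
 [ 1.     0.    -0.001 -0.001]
 [ 0.001 -0.238  0.971 -0.179]
 [ 0.     0.     0.     1.   ]]
```

```bash
python3 drive.py '[[0,0,0.12,0,0,-0.01,0.04],[0,0,0.12,0,0,-0.01,0.04],[0,0,0.12,0,0,-0.01,0.04],[0,0,0,0.008,-0.04,0,0.04],[0,0,0,0.008,-0.04,0,0.04],[0,0,0,0.008,-0.04,0,0.04],[0,0,0,0.008,-0.04,0,0.04],[0,0,0,0.008,-0.04,0,0.04],[0,0,0,0.008,-0.04,0,0.04],[0,0,0,0.008,-0.04,0,0.04]]' 
python3 drive.py '[[0,0,0,0.008,-0.04,0,0.04],[0,0,0,0.008,-0.04,0,0.04],[0,0,0,0.008,-0.04,0,0.04],[0,0,0,0.008,-0.04,0,0.04],[0,0,0,0.008,-0.04,0,0.04],[0,0,0,0.008,-0.04,0,0.04],[0,0,0,0.008,-0.04,0,0.04],[0,0,0,0.008,-0.04,0,0.04],[0,0,0,0,0,0,0.04]]'
python3 to.py .46 .25 .30 5 0
```

```text
clock: 0.98
position: [0.2691, -0.2097, 0.2351]
eef_rot: [-0.0, 0.999, 0.044, 0.0]
wrist_force: [0.5, -0.1, 0.7]
opening: 0.04
grip_force: 0.0
clock: 1.73
position: [0.3035, 0.1198, 0.2351]
eef_rot: [-0.002, 0.999, 0.052, -0.0]
wrist_force: [0.5, -0.4, 0.6]
opening: 0.0403
grip_force: 0.0
t1.73 rot [-0.0037  0.0008  0.0173] d now-axes [ 0.1692 -0.1134 -0.0647] d target-axes [ 0.1673 -0.1161 -0.0649]
```

```bash
python3 drive.py '[[0,0,0,0,-0.04,-0.01,0.04],[0,0,0,0,-0.04,-0.01,0.04],[0,0,0,0,-0.04,-0.01,0.04],[0,0,0,0,-0.04,-0.01,0.04],[0,0,0,0.04,0,-0.01,0.04],[0,0,0,0.04,0,0,0.04],[0,0,0,0.04,0,0,0.04],[0,0,0,0.04,0,0,0.04],[0,0,0,0.04,0,0,0.04],[0,0,0,0,0,0,0.04]]' ; python3 look.py wrist w1
```

```text
clock: 2.57
position: [0.4957, 0.2886, 0.2793]
eef_rot: [0.002, 0.999, 0.042, -0.003]
wrist_force: [-0.5, -0.9, -1.3]
opening: 0.04
grip_force: 0.0
2.5667 [0.49569285 0.28860354 0.27927069] [ 0.00210742  0.99909621  0.04235313 -0.00292287] 0.040026523596911646
```

View pics/w1.png

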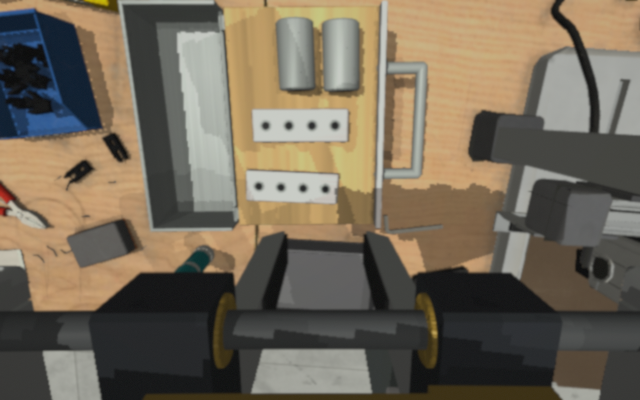

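The wrist view shows the handle bar at col ~421 (rows 66–176), the metal edge at col 380, plates centred near (300,125) and (293,186), and rollers near (295,53) and (341,53). I'll measure these on their planes.

```bash
python3 - <<'E'
from geo import *
d=load("w1");P=cloud(d);px=d["pixels"];hsv=cv2.cvtColor(px,cv2.COLOR_RGB2HSV)
print("handle ends",plane(d,[(421,66),(421,176)],.071).round(4), P[120,421].round(3))
print("edge in/out",plane(d,[(384,10),(378,225)],.083).round(4))
m=((hsv[...,1]<40)&(hsv[...,2]>170)).astype(np.uint8);m[:,:240]=0;m[:,372:]=0;m[:100]=0;m[215:]=0
for c in cv2.findContours(m,0,2)[0]:
    if cv2.contourArea(c)>500:
        w=plane(d,c.reshape(-1,2),.078)[:,:2]*1000;print("plate",cv2.minAreaRect(w.astype(np.float32)), cv2.boundingRect(c))
print("holes z",P[125,300],P[186,305])
print("tray corners",plane(d,[(121,3),(150,228),(218,3),(236,226)],.075).round(3))
k=(P[...,2]>.055)&(P[...,2]<.08)&(P[...,1]<.22)&(P[...,1]>.15)&(P[...,0]>.47)&(P[...,0]<.65)
Q=P[k];Q=Q[abs(Q[:,1]-np.median(Q[:,1]))<.02];print("handle",len(Q),np.median(Q,0).round(4),Q.min(0).round(3),Q.max(0).round(3),cv2.minAreaRect((Q[:,:2]*1000).astype(np.float32)),Q[Q[:,2]>.068].mean(0))
E
python3 to.py .535 .196 .055 5 -25
```

```text
handle ends [[0.6191 0.2013 0.071 ]
 [0.507  0.184  0.071 ]] [0.566 0.193 0.072]
edge in/out [[0.6637 0.2468 0.083 ]
 [0.4508 0.2264 0.083 ]]
plate ((484.19464111328125, 324.3852233886719), (32.54806137084961, 98.0175552368164), 2.3470988273620605) (246, 171, 92, 33)
plate ((550.416748046875, 319.9150390625), (32.453128814697266, 98.31281280517578), 4.897652626037598) (252, 109, 96, 33)
holes z [0.55060786 0.31957721 0.07663737] [0.48693473 0.30969097 0.07943108]
tray corners [[0.649 0.498 0.075]
 [0.424 0.479 0.075]
 [0.658 0.406 0.075]
 [0.434 0.384 0.075]]
handle 1707 [0.5646 0.197  0.0698] [0.501 0.184 0.063] [0.625 0.217 0.073] ((563.2132568359375, 202.3131103515625), (122.55457305908203, 33.546409606933594), 2.0347349643707275) [0.56307632 0.1977247  0.07011437]
t2.62 rot [-0.4332  0.0075  0.    ] d now-axes [0.0359 0.0952 0.2257] d target-axes [ 0.0341 -0.0084  0.2451]
```

```bash
python3 drive.py '[[-0.11,0,0,0,0,0,0.024],[-0.11,0,0,0,0,0,0.024],[-0.11,0,0,0,0,0,0.024],[-0.106,0.007,0,0,0,0,0.024],[0,0,0,0.034,-0.01,0,0.024],[0,0,0,0,0,0.03,0.024],[0,0,0,0,0,0.03,0.024],[0,0,0,0,0,0.03,0.024],[0,0,0,0,0,0,0.024],[0,0,0,0,0,0,0.024]]'
python3 to.py .535 .189 .055 5 -25; python3 look.py side d1; python3 look.py scene s1
python3 - <<'E'
from geo import *
d=load("w1");P=cloud(d);print(P[135,480],P[120,500],P[135,500])
a=cv2.imread("pics/d1.png")[60:300,200:460];b=cv2.imread("pics/s1.png")[60:300,160:420]
cv2.imwrite("pics/m1.png",cv2.resize(np.hstack([a,b]),None,fx=1.5,fy=1.5))
E
```

```text
clock: 3.45
position: [0.5255, 0.2629, 0.1989]
eef_rot: [0.217, 0.975, 0.044, 0.011]
wrist_force: [-0.3, -0.4, 0.8]
opening: 0.0237
grip_force: 0.0
t3.45 rot [ 0.0015 -0.0037  0.0018] d now-axes [0.0024 0.0064 0.1619] d target-axes [0.003  0.0066 0.1619]
3.45 [0.52554224 0.26285421 0.19894566] [0.21687802 0.9751492  0.04387143 0.0111023 ] 0.02373308034180578
3.5 [0.52675191 0.26397238 0.2015208 ] [0.21560892 0.97541108 0.04362578 0.01352057] 0.02392527830881591
[0.55487467 0.10910057 0.02662235] [0.57316748 0.10526948 0.0601465 ] [0.55760818 0.10619831 0.06883839]
```

View pics/m1.png

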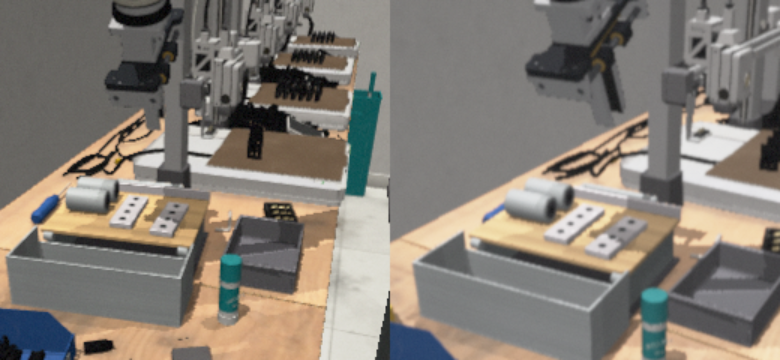

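The tool leans toward the board and is clear of the post and rollers. I'm descending along the tool axis.

```bash
python3 drive.py '[[0,0,0,0.003,0.006,0.02,0.024],[0,0,0,0,0,0.02,0.024],[0,0,0,0,0,0.02,0.024],[0,0,0,0,0,0.02,0.024],[0,0,0,0,0,0.02,0.024],[0,0,0,0,0,0,0.024]]'
python3 to.py .535 .189 .055 5 -25; python3 look.py wrist w2
```

```text
clock: 4.05
position: [0.5344, 0.2163, 0.1112]
eef_rot: [0.216, 0.975, 0.044, 0.012]
wrist_force: [-0.7, 0.4, -0.8]
opening: 0.024
grip_force: 0.0
t4.05 rot [ 0.0002 -0.0059  0.001 ] d now-axes [-0.0022  0.001   0.0625] d target-axes [-0.0018  0.001   0.0625]
4.05 [0.53442019 0.21633847 0.11121041] [0.21621514 0.97528965 0.04372298 0.0122234 ] 0.023978279772794944
```

View pics/w2.png

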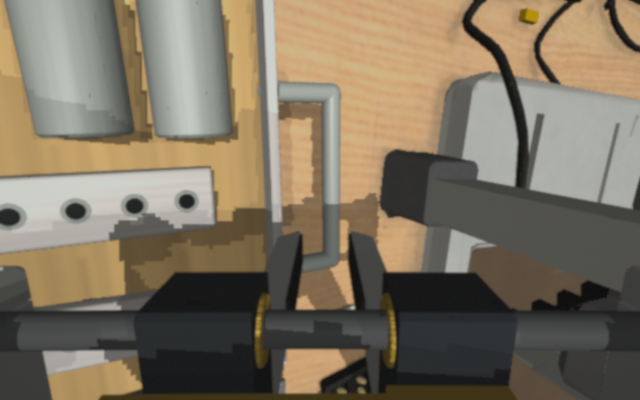

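```bash
python3 - <<'E'
from geo import *
d=load("w2");P=cloud(d)
q=d["rot"];R=Ro.from_quat([q[1],q[2],q[3],q[0]])
tool=lambda w:R.inv().apply(w-d["pos"]).round(4)
for v in(130,180,230):
    w=plane(d,[(324,v),(340,v),(332,v)],.068);print(v,w.round(4).tolist(),"tool",tool(w)[2],"depth",P[v,332].round(4),tool(P[v,332]))
print("bar end",plane(d,[(332,268)],.068).round(3), "lip",[(P[v,270].round(3),tool(P[v,270])) for v in(60,120,200)])
w=plane(d,[(278,100),(278,200)],.083);print("lip outer",w.round(4),tool(w))
E
```

```text
130 [[0.5958, 0.2031, 0.068], [0.5966, 0.1919, 0.068], [0.5962, 0.1976, 0.068]] tool [0.0596 0.0036 0.0497] depth [0.5962 0.1993 0.0714] [0.0597 0.0035 0.0459]
180 [[0.5644, 0.2004, 0.068], [0.5645, 0.1887, 0.068], [0.5645, 0.1946, 0.068]] tool [0.0277 0.0038 0.0496] depth [0.5648 0.1959 0.0705] [0.0282 0.0037 0.0468]
230 [[0.5308, 0.1974, 0.068], [0.5302, 0.1853, 0.068], [0.5305, 0.1914, 0.068]] tool [-0.0064  0.0039  0.0495] depth [0.5312 0.1926 0.0703] [-0.0055  0.0039  0.047 ]
bar end [[0.503 0.189 0.068]] lip [(array([0.629, 0.244, 0.082]), array([ 0.0964, -0.0294,  0.0189])), (array([0.599, 0.242, 0.083]), array([ 0.0661, -0.0303,  0.0175])), (array([0.554, 0.24 , 0.081]), array([ 0.0218, -0.0321,  0.0183]))]
lip outer [[0.6094 0.2385 0.083 ]
 [0.5547 0.2354 0.083 ]] [[ 0.0765 -0.0259  0.0194]
 [ 0.0218 -0.0275  0.0184]]
```

```bash
python3 drive.py '[[0,0,0,0,0.004,0,0.024],[0,0,0,0,0,0.012,0.024],[0,0,0,0,0,0.013,0.024],[0,0,0,0,0,0.013,0.024],[0,0,0,0,0,0.013,0.024],[0,0,0,0,0,0.012,0.024],[0,0,0,0,0,0,0.024]]'
python3 drive.py '[[0,0,0,0,0,0,0],[0,0,0,0,0,0,0],[0,0,0,0,0,0,0],[0,0,0,0,0,0,0],[0,0,0,0,0,0,0],[0,0,0,0,0,0,0]]' 25
python3 - <<'E'
from geo import *
from rig import env
s=env.sense();p=s["position"];q=s["eef_rot"];R=Ro.from_quat([q[1],q[2],q[3],q[0]])
# arc of the TCP about hinge (axis dir world (c,s,0)), hinge 200 mm from handle
c=np.radians(5.3);ax=np.array([np.cos(c),np.sin(c),0]);n=np.array([-np.sin(c),np.cos(c),0])
bar=p-.011*R.as_matrix()[:,2];H=bar+.2*n+[0,0,-.007];print("bar",bar.round(4),"opening",s["opening"])
T0=R
for k in range(1,8):
    M=Ro.from_rotvec(-ax*.035*k);a=H+M.apply(p-H);Rn=M*R
    prev=H+Ro.from_rotvec(-ax*.035*(k-1)).apply(p-H);Rp=Ro.from_rotvec(-ax*.035*(k-1))*R
    print(k,(Rp.inv()*Rn).as_rotvec().round(4),Rp.inv().apply(a-prev).round(4),a.round(3))
E
```

```text
clock: 4.68
position: [0.536, 0.1848, 0.0525]
eef_rot: [0.217, 0.975, 0.044, 0.01]
wrist_force: [0.9, -0.6, -0.4]
opening: 0.0242
grip_force: 0.0
clock: 5.18
position: [0.5384, 0.1869, 0.0568]
eef_rot: [0.216, 0.975, 0.044, 0.014]
wrist_force: [0.7, -1.3, -1.0]
opening: 0.0112
grip_force: 25.0
bar [0.5379 0.1915 0.0668] opening 0.011186429905970342
1 [-0.035   0.0001 -0.0002] [ 0.0001  0.003  -0.0065] [0.538 0.187 0.064]
2 [-0.035   0.0001 -0.0002] [ 0.0001  0.003  -0.0065] [0.538 0.187 0.071]
3 [-0.035   0.0001 -0.0002] [ 0.0001  0.003  -0.0065] [0.538 0.188 0.078]
4 [-0.035   0.0001 -0.0002] [ 0.0001  0.003  -0.0065] [0.538 0.188 0.085]
5 [-0.035   0.0001 -0.0002] [ 0.0001  0.003  -0.0065] [0.538 0.189 0.092]
6 [-0.035   0.0001 -0.0002] [ 0.0001  0.003  -0.0065] [0.538 0.191 0.1  ]
7 [-0.035   0.0001 -0.0002] [ 0.0001  0.003  -0.0065] [0.538 0.192 0.107]
```

The bar is gripped (opening 11 mm, 25 N). I'll lift along the hinge arc: gently to ~5° first to let the rollers go softly, then to ~11°.

```bash
python3 drive.py '[[-0.035,0,0,0,0.003,-0.0065,0],[-0.035,0,0,0,0.003,-0.0065,0],[0,0,0,0,0,0,0],[0,0,0,0,0,0,0],[0,0,0,0,0,0,0],[0,0,0,0,0,0,0],[0,0,0,0,0,0,0],[0,0,0,0,0,0,0],[0,0,0,0,0,0,0],[0,0,0,0,0,0,0]]' 25
python3 look.py side d2
python3 drive.py '[[0,0,0,0,0,0,0],[0,0,0,0,0,0,0],[-0.035,0,0,0,0.003,-0.0065,0],[-0.035,0,0,0,0.003,-0.0065,0],[-0.035,0,0,0,0.003,-0.0065,0],[-0.02,0,0,0,0.0017,-0.0037,0],[0,0,0,0,0,0,0],[0,0,0,0,0,0,0],[0,0,0,0,0,0,0],[0,0,0,0,0,0,0]]' 25
python3 look.py side d3
python3 -c "
import cv2,numpy as np
a=cv2.imread('pics/d2.png')[100:300,180:440];b=cv2.imread('pics/d3.png')[100:300,180:440]
cv2.imwrite('pics/m2.png',cv2.resize(np.hstack([a,b]),None,fx=1.5,fy=1.5))"
```

```text
clock: 6.02
position: [0.5383, 0.1873, 0.0709]
eef_rot: [0.25, 0.967, 0.043, 0.015]
wrist_force: [2.8, -2.3, -2.4]
opening: 0.0113
grip_force: 25.0
6.0167 [0.53829678 0.18726998 0.07093649] [0.24977241 0.96721645 0.04335392 0.01505031] 0.011305899143560286
clock: 6.9
position: [0.538, 0.1904, 0.0962]
eef_rot: [0.31, 0.95, 0.042, 0.018]
wrist_force: [3.9, -1.9, -0.3]
opening: 0.0113
grip_force: 25.0
6.9 [0.53796318 0.19043919 0.0961934 ] [0.3096247  0.94974193 0.04248309 0.01783258] 0.011260851647479761
```

View pics/m2.png

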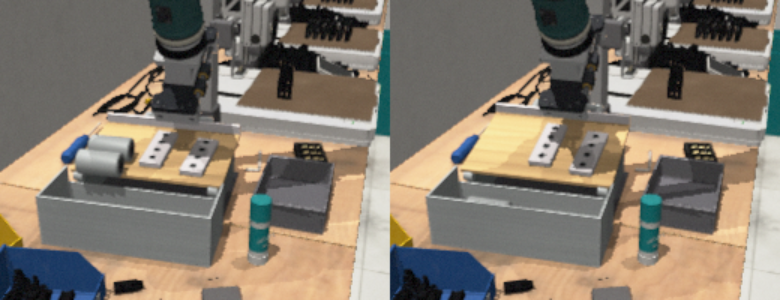

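Left half: the rollers are rolling at ~4°. Right half: the board is clear and both plates are still on it. Lowering along the same arc.

```bash
python3 drive.py '[[0.02,0,0,0,-0.0017,0.0037,0],[0.035,0,0,0,-0.003,0.0065,0],[0.035,0,0,0,-0.003,0.0065,0],[0.035,0,0,0,-0.003,0.0065,0],[0.035,0,0,0,-0.003,0.0065,0],[0.035,0,0,0,-0.003,0.0065,0],[0,0,0,0,0,0,0],[0,0,0,0,0,0,0]]' 25
python3 to.py .5384 .1869 .0568 5 -25
```

```text
clock: 7.62
position: [0.5382, 0.1865, 0.0566]
eef_rot: [0.215, 0.976, 0.044, 0.013]
wrist_force: [3.2, 2.5, -3.2]
opening: 0.0112
grip_force: 25.0
t7.62 rot [-0.0023 -0.0083  0.0009] d now-axes [ 0.0002 -0.0003 -0.0003] d target-axes [ 0.0002 -0.0003 -0.0003]
```

```bash
python3 drive.py '[[0,0,0,0,0,0,0.024],[0,0,0,0,0,0,0.024],[0,0,0,0,0,0,0.024],[0,0,0,0,0,-0.02,0.024],[0,0,0,0,0,-0.03,0.024],[0,0,0,0,0,-0.03,0.024],[0,0,0,0,0,-0.04,0.06],[0,0,0,0,0,-0.04,0.06],[0,0,0,0,0,-0.04,0.06],[0,0,0,0,0,0,0.06]]' 25
python3 drive.py '[[0.11,0,0,0,0,0,0.06],[0.11,0,0,0,0,0,0.06],[0.11,0,0,0,0,0,0.06],[0.106,-0.007,0,0,0,0,0.06],[0,0,0,-0.03,0,0,0.06],[0,0,0,-0.03,0,0,0.06],[0,0,0,0,0,0,0.06],[0,0,0,0,0,0,0.06]]'
python3 look.py wrist w3
```

```text
clock: 8.45
position: [0.5307, 0.2733, 0.2468]
eef_rot: [0.212, 0.976, 0.044, 0.019]
wrist_force: [-0.4, -0.6, 1.2]
opening: 0.0469
grip_force: 0.0
clock: 9.12
position: [0.4683, 0.2637, 0.2377]
eef_rot: [0.0, 0.999, 0.046, -0.0]
wrist_force: [-0.1, -0.4, 0.3]
opening: 0.0599
grip_force: 0.0
9.1167 [0.46831672 0.26366    0.23773617] [ 3.76382664e-04  9.98958518e-01  4.56237382e-02 -4.59941035e-04] 0.05988186598527234
```

View pics/w3.png

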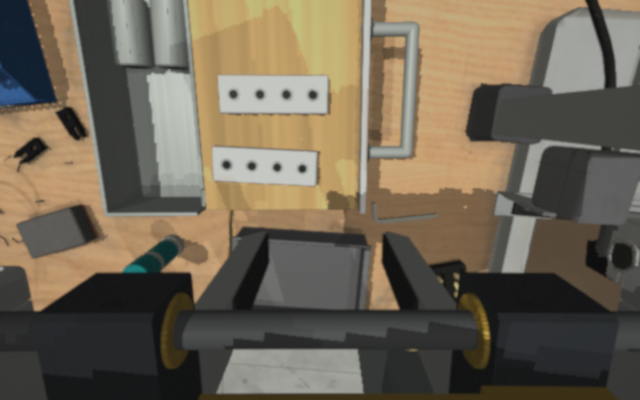

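Both rollers are in the tray (130,30)/(170,30), the board is down, and the plates are undisturbed. Next I'll measure the plates and choose which way to turn the wrist.

```bash
python3 - <<'E'
from geo import *
from rig import env
print(np.round(env.sense()["joint_pos"],2))
d=load("w3");P=cloud(d);hsv=cv2.cvtColor(d["pixels"],cv2.COLOR_RGB2HSV)
m=((hsv[...,1]<40)&(hsv[...,2]>170)).astype(np.uint8);m[:,:207]=0;m[:,345:]=0;m[:60]=0;m[200:]=0
for c in cv2.findContours(m,0,2)[0]:
    if cv2.contourArea(c)>500:
        print("plate",cv2.minAreaRect((plane(d,c.reshape(-1,2),.078)[:,:2]*1000).astype(np.float32)),cv2.boundingRect(c))
print(P[94,270],P[165,265],"board",P[125,270],P[120,340])
E
python3 to.py .48 .28 .25 -85 0
```

```text
[ 0.41  0.06  1.34 -0.    1.75  1.89]
plate ((483.914794921875, 324.2791748046875), (32.37591552734375, 97.32675170898438), 2.399151086807251) (213, 147, 103, 39)
plate ((550.7582397460938, 319.6309814453125), (32.05895233154297, 98.46807098388672), 5.281551361083984) (218, 75, 110, 38)
[0.55032585 0.32218556 0.0773037 ] [0.48539387 0.32326128 0.07870931] board [0.52244221 0.32217091 0.06751075] [0.53318605 0.25602787 0.06692914]
t9.17 rot [ 8.0000e-04 -2.0000e-04  1.5748e+00] d now-axes [ 0.0121 -0.015  -0.0122] d target-axes [-0.015  -0.0121 -0.0122]
```

```bash
python3 drive.py '[[0,0,-0.12,0,0,-0.01,0.06],[0,0,-0.12,0,0,-0.01,0.06],[0,0,-0.12,0,0,0,0.06],[0,0,-0.12,0,0,0,0.06],[0,0,-0.12,0,0,0,0.06],[0,0,-0.12,0,0,0,0.06],[0,0,-0.12,0,0,0,0.06]]'
python3 drive.py '[[0,0,-0.12,0,0,0,0.056],[0,0,-0.12,0,0,0,0.056],[0,0,-0.12,0,0,0,0.056],[0,0,-0.12,0,0,0,0.056],[0,0,-0.12,0,0,0,0.056],[0,0,-0.12,0,0,0,0.056],[0,0,0,0.04,-0.02,0,0.056],[0,0,0,0,0,0,0.056],[0,0,0,0,0,0,0.056]]'
python3 look.py wrist w4;python3 to.py .484 .324 .0715 92.4 0;
```

```text
clock: 9.75
position: [0.4706, 0.2645, 0.2573]
eef_rot: [0.0, 0.892, 0.452, -0.001]
wrist_force: [0.1, -0.5, -0.4]
opening: 0.0602
grip_force: 0.0
clock: 10.5
position: [0.4481, 0.3013, 0.2574]
eef_rot: [-0.0, 0.677, 0.736, -0.001]
wrist_force: [-0.0, -0.5, 0.6]
opening: 0.0558
grip_force: 0.0
10.5 [0.4480636  0.30131115 0.25740912] [-7.54588218e-05  6.77186682e-01  7.35811038e-01 -5.56058410e-04] 0.055841248928393386
t10.55 rot [-0.0007  0.0011  0.0397] d now-axes [0.0207 0.0375 0.1858] d target-axes [0.022  0.0365 0.1859]
```

View pics/w4.png

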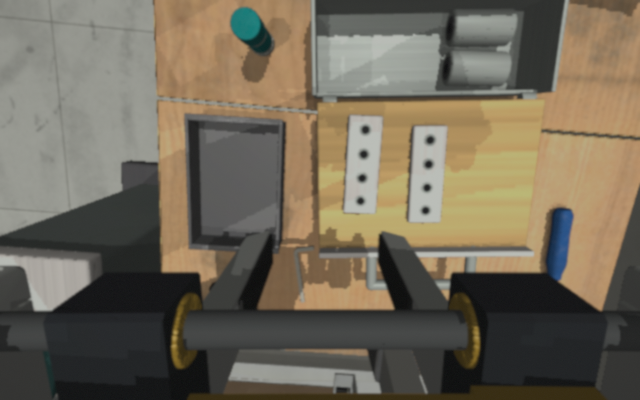

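Bin corners are at about (186,115), (285,119), (279,248) and (188,247). The plates are near (363,165) and (428,174), and both rollers are in the tray.

```bash
python3 - <<'E'
from geo import *
d=load("w4");P=cloud(d);hsv=cv2.cvtColor(d["pixels"],cv2.COLOR_RGB2HSV)
m=((hsv[...,1]<40)&(hsv[...,2]>170)).astype(np.uint8);m[:,:335]=0;m[:,460:]=0;m[:105]=0;m[232:]=0
for c in cv2.findContours(m,0,2)[0]:
    if cv2.contourArea(c)>500:
        print("plate",cv2.minAreaRect((plane(d,c.reshape(-1,2),.078)[:,:2]*1000).astype(np.float32)),cv2.boundingRect(c))
w=plane(d,[(186,115),(285,119),(279,248),(188,247)],.04);print(w.round(4),w.mean(0))
q=P.reshape(-1,3);k=(q[:,2]>.035)&(q[:,2]<.046)&(abs(q[:,0]-.34)<.07)&(abs(q[:,1]-.28)<.11);print(k.sum(),cv2.minAreaRect((q[k,:2]*1000).astype(np.float32)),np.percentile(q[k],[1,99],0))
E
```

```text
plate ((550.627685546875, 319.7939453125), (31.568912506103516, 96.21012115478516), 4.940357685089111) (410, 127, 37, 95)
plate ((484.2810363769531, 323.93463134765625), (31.55093002319336, 97.48527526855469), 2.4082181453704834) (345, 116, 37, 98)
[[0.2933 0.3579 0.04  ]
 [0.3994 0.3628 0.04  ]
 [0.4007 0.2142 0.04  ]
 [0.2941 0.2067 0.04  ]] [0.34685623 0.28540867 0.04      ]
2081 ((344.8197937011719, 283.31591796875), (106.0654296875, 155.74722290039062), 1.2862375974655151) [[0.29185104 0.20591542 0.03532746]
 [0.39844242 0.36132145 0.04174532]]
```

```bash
python3 drive.py '[[0,0,0.04,0,0,0,0.056],[0,0,0,0.022,0.03,0,0.056],[0,0,0,0,0.0065,0.03,0.056],[0,0,0,0,0,0.04,0.056],[0,0,0,0,0,0.04,0.056],[0,0,0,0,0,0.03,0.056],[0,0,0,0,0,0,0.056],[0,0,0,0,0,0,0.056]]'
python3 to.py .484 .324 .071 92.4 0
```

```text
clock: 11.22
position: [0.4831, 0.322, 0.1158]
eef_rot: [-0.001, 0.693, 0.721, -0.003]
wrist_force: [-0.3, -0.8, 0.4]
opening: 0.0558
grip_force: 0.0
t11.22 rot [-0.0047  0.0026 -0.0028] d now-axes [0.002  0.0012 0.0448] d target-axes [0.0019 0.001  0.0448]
```

```bash
python3 drive.py '[[0,0,0,0.001,0.001,0.02,0.056],[0,0,0,0,0,0.015,0.056],[0,0,0,0,0,0.009,0.056],[0,0,0,0,0,0,0.056],[0,0,0,0,0,0,0.02],[0,0,0,0,0,0,0.02],[0,0,0,0,0,0,0.02],[0,0,0,0,0,0,0.02],[0,0,0,0,0,0,0.02]]' 30
python3 to.py .346 .285 .0125 92 0
```

```text
clock: 11.97
position: [0.4851, 0.3247, 0.0753]
eef_rot: [0.0, 0.693, 0.721, 0.001]
wrist_force: [-0.8, -0.6, 3.2]
opening: 0.0327
grip_force: 30.0
t11.97 rot [ 0.0016 -0.001   0.0053] d now-axes [-0.0341 -0.1407  0.0625] d target-axes [-0.0348 -0.1404  0.0628]
```

The tip reads z=0.0753, so the overlap may be shallow. I'll regrip 4 mm lower.

```bash
python3 drive.py '[[0,0,0,0,0,0,0.05],[0,0,0,0,0,0,0.05],[0,0,0,0,0,0.003,0.05],[0,0,0,0,0,0.001,0.05],[0,0,0,0,0,0,0.05]]'; python3 drive.py '[[0,0,0,0,0,0,0.02],[0,0,0,0,0,0,0.02],[0,0,0,0,0,0,0.02],[0,0,0,0,0,0,0.02]]' 30
```

```text
clock: 12.38
position: [0.4839, 0.324, 0.0688]
eef_rot: [-0.0, 0.693, 0.721, -0.001]
wrist_force: [0.9, 0.2, -0.1]
opening: 0.0498
grip_force: 0.0
clock: 12.72
position: [0.4845, 0.3243, 0.0697]
eef_rot: [-0.0, 0.693, 0.721, -0.0]
wrist_force: [0.1, 0.9, -1.0]
opening: 0.0336
grip_force: 30.0
```

```bash
python3 drive.py '[[0,0,0,0,0,-0.02,0.02],[0,0,0,0,0,-0.035,0.02],[0,0,0,-0.009,-0.035,0,0.02],[0,0,0,-0.009,-0.035,0,0.02],[0,0,0,-0.009,-0.035,0,0.02],[0,0,0,-0.008,-0.035,0,0.02],[0,0,0,0,0,0,0.02],[0,0,0,0,0,0,0.02]]' 30
python3 to.py .346 .285 .008 92 0
```

```text
clock: 13.38
position: [0.3445, 0.2833, 0.1247]
eef_rot: [-0.0, 0.692, 0.722, -0.0]
wrist_force: [-0.7, 0.2, -1.1]
opening: 0.0337
grip_force: 30.0
t13.38 rot [-0.0001  0.      0.0066] d now-axes [0.0017 0.0016 0.1167] d target-axes [0.0017 0.0016 0.1167]
```

```bash
python3 drive.py '[[0,0,0,0.001,0.001,0.035,0.02],[0,0,0,0,0,0.035,0.02],[0,0,0,0,0,0.025,0.02],[0,0,0,0,0,0.015,0.02],[0,0,0,0,0,0.005,0.02],[0,0,0,0,0,0,0.02],[0,0,0,0,0,0,0.02]]' 30
python3 drive.py '[[0,0,0,0,0,0,0.05],[0,0,0,0,0,0,0.05],[0,0,0,0,0,0,0.05],[0,0,0,0,0,-0.03,0.05],[0,0,0,0,0,-0.04,0.056],[0,0,0,0,0,-0.04,0.056],[0,0,0,0,0,-0.03,0.056],[0,0,0,0,0,0,0.056]]'
python3 to.py .5505 .3197 .0715 95 0
```

```text
clock: 13.97
position: [0.3482, 0.2853, 0.0107]
eef_rot: [0.0, 0.693, 0.721, 0.0]
wrist_force: [0.5, -0.3, -0.7]
opening: 0.0336
grip_force: 30.0
clock: 14.63
position: [0.351, 0.2873, 0.1589]
eef_rot: [0.002, 0.693, 0.721, 0.008]
wrist_force: [1.8, 0.4, -0.2]
opening: 0.056
grip_force: 0.0
t14.63 rot [ 0.0142 -0.0079 -0.0469] d now-axes [0.0235 0.1994 0.0904] d target-axes [0.0148 0.2016 0.0874]
```

```bash
python3 drive.py '[[0,0,-0.047,0,0,0,0.056],[0,0,0,0.003,0.04,0,0.056],[0,0,0,0.003,0.04,0,0.056],[0,0,0,0.003,0.04,0,0.056],[0,0,0,0.003,0.04,0,0.056],[0,0,0,0.003,0.04,0,0.056],[0,0,0,0,0,0.03,0.056],[0,0,0,0,0,0,0.056],[0,0,0,0,0,0,0.056]]'
python3 look.py wrist w5; python3 to.py .5505 .3197 .0695 95 0
```

```text
clock: 15.38
position: [0.5433, 0.3163, 0.1168]
eef_rot: [-0.001, 0.676, 0.737, -0.003]
wrist_force: [0.0, -0.2, -0.1]
opening: 0.056
grip_force: 0.0
15.3833 [0.54331317 0.31625407 0.11683565] [-0.00145291  0.67568508  0.73718199 -0.00320619] 0.055970799746849646
t15.43 rot [-0.0031  0.0009  0.0002] d now-axes [0.0023 0.0072 0.0494] d target-axes [0.0023 0.007  0.0495]
```

View pics/w5.png

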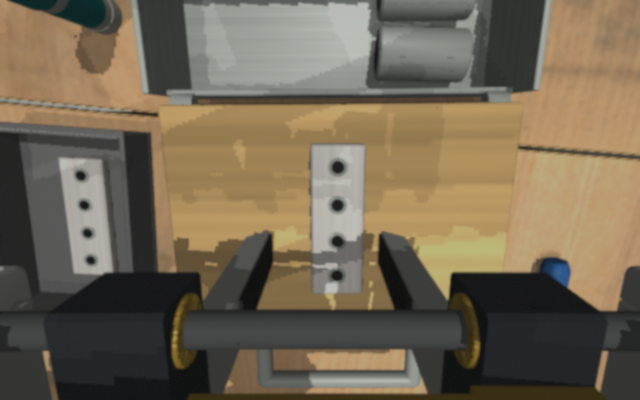

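The first plate lies flat in the bin at (85,215). The second plate, at (337,218), is about 7 mm right of the tool centre, which matches the computed offset.

```bash
python3 drive.py '[[0,0,0,0.002,0.007,0,0.056],[0,0,0,0,0,0.02,0.056],[0,0,0,0,0,0.015,0.056],[0,0,0,0,0,0.01,0.056],[0,0,0,0,0,0.003,0.056],[0,0,0,0,0,0,0.056],[0,0,0,0,0,0,0.056]]'; python3 to.py .5505 .3197 .0695 95 0
python3 drive.py '[[0,0,0,0,0,0,0.02],[0,0,0,0,0,0,0.02],[0,0,0,0,0,0,0.02],[0,0,0,0,0,0,0.02]]' 30
python3 to.py .348 .285 .019 92 0
```

```text
clock: 16.02
position: [0.5521, 0.3201, 0.0731]
eef_rot: [0.0, 0.676, 0.737, 0.001]
wrist_force: [-0.2, -0.4, 0.5]
opening: 0.0561
grip_force: 0.0
t16.02 rot [ 0.0014 -0.0006  0.0002] d now-axes [-0.0002 -0.0016  0.0036] d target-axes [-0.0002 -0.0016  0.0036]
clock: 16.35
position: [0.5519, 0.3198, 0.0725]
eef_rot: [-0.0, 0.676, 0.737, 0.0]
wrist_force: [-0.5, 0.2, 2.6]
opening: 0.0337
grip_force: 30.0
t16.35 rot [ 0.0002 -0.0003  0.0523] d now-axes [-0.017  -0.2061  0.0534] d target-axes [-0.0277 -0.205   0.0535]
```

```bash
python3 drive.py '[[0,0,0,0,0,-0.02,0.02],[0,0,0,0,0,-0.035,0.02],[0,0,0.052,0,0,0,0.02],[0,0,0,-0.005,-0.04,0,0.02],[0,0,0,-0.005,-0.04,0,0.02],[0,0,0,-0.006,-0.04,0,0.02],[0,0,0,-0.006,-0.04,0,0.02],[0,0,0,-0.005,-0.04,0,0.02],[0,0,0,0,-0.005,0,0.02],[0,0,0,0,0,0,0.02]]' 30
python3 to.py .348 .285 .020 92 0
```

```text
clock: 17.18
position: [0.3458, 0.2852, 0.1269]
eef_rot: [-0.0, 0.694, 0.72, 0.0]
wrist_force: [1.0, 0.8, -0.7]
opening: 0.0336
grip_force: 30.0
t17.18 rot [-0.0001 -0.0002  0.0022] d now-axes [-0.0003  0.0022  0.1069] d target-axes [-0.0003  0.0022  0.1069]
```

```bash
python3 drive.py '[[0,0,0,0,0.002,0.035,0.02],[0,0,0,0,0,0.03,0.02],[0,0,0,0,0,0.02,0.02],[0,0,0,0,0,0.012,0.02],[0,0,0,0,0,0.006,0.02],[0,0,0,0,0,0.002,0.02],[0,0,0,0,0,0,0.02],[0,0,0,0,0,0,0.02]]' 30
python3 to.py .348 .285 .020 92 0
```

```text
clock: 17.85
position: [0.3511, 0.2862, 0.023]
eef_rot: [0.0, 0.695, 0.719, 0.001]
wrist_force: [0.6, -0.4, -0.4]
opening: 0.0332
grip_force: 30.0
t17.85 rot [ 0.0016 -0.001   0.    ] d now-axes [-0.0011 -0.0032  0.003 ] d target-axes [-0.0011 -0.0032  0.003 ]
```

```bash
python3 drive.py '[[0,0,0,0,-0.002,0.002,0.02],[0,0,0,0,0,0,0.02],[0,0,0,0,0,0,0.05],[0,0,0,0,0,0,0.05],[0,0,0,0,0,0,0.05],[0,0,0,0,0,-0.03,0.05],[0,0,0,0,0,-0.04,0.05],[0,0,0,0,0,-0.04,0.05],[0,0,0,0,0,-0.04,0.05],[0,0,0,0,0,0,0.05]]' 30
python3 drive.py '[[0,0,0,0.03,0,-0.03,0.05],[0,0,0,0.03,0.03,-0.03,0.05],[0,0,0,0,0.03,0,0.05],[0,0,0,0,0,0,0.05],[0,0,0,0,0,0,0.05],[0,0,0,0,0,0,0.05]]'
python3 look.py wrist w6
```

```text
clock: 18.68
position: [0.3519, 0.2882, 0.1797]
eef_rot: [0.002, 0.694, 0.719, 0.008]
wrist_force: [0.4, 0.5, 1.3]
opening: 0.0505
grip_force: 0.0
clock: 19.18
position: [0.3993, 0.3405, 0.2225]
eef_rot: [-0.0, 0.695, 0.719, -0.001]
wrist_force: [0.1, 0.5, 0.7]
opening: 0.0502
grip_force: 0.0
19.1833 [0.39932097 0.34052247 0.22249758] [-4.48602750e-04  6.94631556e-01  7.19364585e-01 -1.18076397e-03] 0.050174556767382604
```

View pics/w6.png

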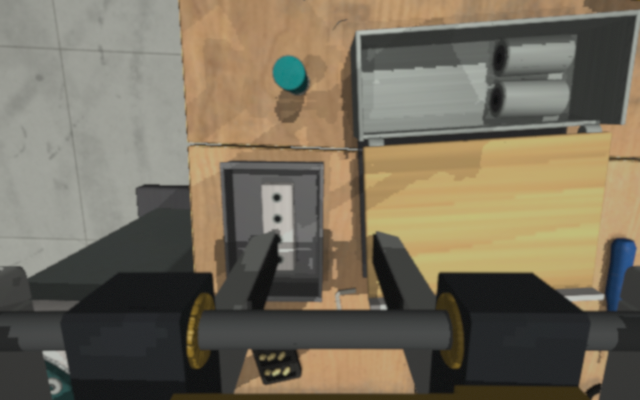

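The plates are stacked in the bin (278,220), both rollers are in the tray (530,55)/(530,98), and the board is empty and down. The gripper is clear of everything, so I'm handing in.

```bash
python3 -c "
from rig import env
print(env.hand_in())"
```

```text
the job is handed in; nothing more can be done
None
```

I handed the job in at about 19 s: both rollers rolled off into the catch tray, the board is fully lowered, and both plates are stacked in the grey bin; no verdict came back.

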